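# Stand the full coin bank over the hidden crossbar

## Task

The ribbed top of the low riser on the console is springy and sinks under weight, except where one hidden crossbar runs underneath it. Feel along the top with the closed fingertips, pressing gently, until you find where it goes stiff; then pick up the full coin bank and set it down gently, upright, on the top right over that crossbar, so that it stands level and does not sink in, and let go. Leave the dish, the bottle opener, the nail file and the hair clip where they are.

Things in the scene. Friction and masses are not known exactly. Their poses are not given: they have to be found in the camera images.
- riser: Low dark metal riser fixed on the console, 156 mm (its x) by 310 mm (its y), its springy top made of 24 grey round ribs side by side, 12.5 mm apart along its y, each running along its x. Origin: centre of its underside, on the console surface. The rib crests lie 46 mm above the origin; the skirt is 33 mm high, below the crests. Over 25 N from the robot or 35 N from the bank damages it.
- riser_top (a point): Middle of the ribbed top, at crest height; axes as the riser's. The top spans 75 mm each way in x, 150 mm in y. Each rib sinks alone, about 0.25 N per mm, up to 8 mm to a hard stop; closed fingertips press on 1 to 3 ribs at once, the bank on about 5.
- riser_inside (a point): Middle of the riser's hollow, 30 mm below the crests, unseen: not the crossbar. The hidden crossbar, 40 mm wide along the riser's y, runs the full depth in x; its middle lies anywhere from 100 mm to the -y side of this point to 100 mm to the +y side. Ribs over it give 0.5 mm and are then far stiffer (about 5 N per mm); those just beside it catch its edge 2 to 3 mm down.
- bank: White plastic coin bank full of coins, an upright block 64 mm (its x) by 58 mm (its y) by 88 mm high, 0.6 to 0.9 kg; grey lid with a dark coin slot (top 10 mm, 60 by 54 mm), small round release button low on its -x face. Origin: centre of its underside, z up; centre of mass over the middle of its base. Stands on the console beside the riser; it and the dish may have swapped places.
- dish: Terracotta dish, round, 100 mm across the rim, 32 mm high; origin at the centre of its underside. Bystander.
- opener: Flat steel bottle opener with a ring end, 137 mm long (its x), 40 mm wide, 6 mm thick; origin at the middle of its underside. Bystander.
- nail_file: Chrome nail file, 153 mm long (its x), 13 mm wide, 6 mm thick; origin on its underside near the middle. Bystander.
- hair_clip: Black plastic hair clip, 70 mm long (its x), 16 mm wide, 17 mm high; origin at the middle of its underside. Bystander.

How it is judged:
By the outcome, as a careful person would: the job done as asked, in the order asked, and still so for the second after the job is handed in, with the robot touching nothing.
It also fails if it takes over 72 s, if anything falls off the work surface, if the arm or the gripper's body presses on something with over 40 N, if the wrist force passes 120 N, or if a joint passes its speed limit or range.

## Robot

A 6-joint arm with a two-finger parallel gripper is mounted at the origin on the work surface. World frame = base frame: x ahead of the robot, y to its left, z up, the work surface at z = 0. Lengths are in m, angles in rad, forces in N, time in s.
With the tool pointing down it reaches from about 0.275 to 0.825 m from the base axis. Payload 4.9 kg.
Tool frame: the origin (TCP) lies midway between the tips of the shut fingers; the grasp point (between the pads) lies 19 mm behind it (bot.grip_depth is the distance from the TCP to the grasp point, in m); z points along the fingers, y is the line along which they close (so a half turn about z gives the same grasp; the last joint's range is limited). The gripper opens to 85 mm and grips with 20 to 120 N. Pads are 22 mm wide; open, the fingers measure 114 mm over their backs; the gripper's body (76 mm by 85 mm) begins 54 mm behind the grasp point. The pads swing forward as they close: fully open they stand 13 mm farther back than shut.
Start: joints at [1.044, 0.326, -0.193, 1.052, 0, 1.437], TCP at [0.211, 0.508, 0.231] pointing down, gripper open.
Joint ranges: [-2.65, 2.65], [-0.97, 1.79], [-1.3, 1.35], [-1.93, 2.1], [-1.47, 1.37], [-3.14, 3.14]. Speed limits (rad/s): [2.57, 2.57, 3.14, 3.14, 3.14, 3.14].

## Interface

Orientations are given as a unit quaternion [w, x, y, z].
In Python, from cell import bot gives the robot as it stands. Calls block until the motion is done:
- bot.move_pose(position, orientation): joint-space move of the TCP to a pose.
- bot.move_linear(position, speed=0.15, rotation=None, until_force=None): straight line of the TCP; rotation=None keeps the orientation; speed is the mean speed in m/s. With until_force (N) it stops when the force on the tool has changed by that much, and returns True; else False.
- bot.goto_joints(angles): joint-space move.
- bot.set_gripper(opening, grasp_force=None): opening from 0.0 (shut) to 1.0 (fully open); grasp_force is the grip in N (None keeps the last); returns when the fingers have stopped.
- bot.wait(seconds).
- bot.solve_ik(position, orientation): joint angles nearest the present ones, or None.
- bot.camera(name): name is "side" or "top"; returns the picture (384x512x3 uint8, red, green, blue); there is no depth.
- bot.calibration(name): a dict with "mtx" (3x3 intrinsics, pixels), "extrinsics" (4x4, takes a point from world to camera coordinates). Camera axes: x right, y down, z forward; pixel columns grow to the right and rows downward; lengths in m; the calibration is good to about 2 mm. A picture is of the moment at which its call begins. calibration takes no time and is no camera call.
A pose or a line that the arm cannot do raises bot.PlanningError and nothing moves.
- bot.close_job(): hands the job in; it is judged then, once.
Trained networks look in the newest picture that a camera, given by its name, has taken for a name from the list of things; names that differ only in an ending like _2 or _b are one class to them, and where a whole thing is asked for, a point or a joint stands for the part that bears it (a point fixed in the world has none). Each returns a list of dicts, best first, with "confidence" (0 to 1); they miss things now and then, are a little off and sometimes report something else, mostly with a low value. They report only what shows in the picture. A call takes as long as a camera call.
- bot.search_frame(camera, thing): "bbox" ([left, top, width, height] in pixels, round what is visible of it).
Readings, each from a call of its own:
- bot.read_clock(): time.
- bot.read_joint_positions(): joint angles.
- bot.read_joint_vel(): joint speeds.
- bot.read_joint_efforts(): joint torques, N m.
- bot.read_position(): TCP position.
- bot.read_tool_rot(): TCP orientation.
- bot.read_ft_force(): force on the tool from outside, world axes, zero at the start.
- bot.read_moment(): the same for the moment, N m.
- bot.read_gripper_width(): opening from 0.0 (shut) to 1.0 (fully open).
- bot.read_finger_force(): force on a finger pad.
Only numpy, scipy, OpenCV 4.12 (cv2) and the standard library are available. Lean on these libraries where they do the work, as an engineer would, in place of code of your own. Each camera call takes 0.05 s, during which the arm holds its last target. There are 200 camera calls.

## Working session

There is one attempt and no reset: what is moved stays moved. The work goes in short steps, each a Python script; the robot and the scene stay as the last script left them, time stands still between calls to the robot, and variables do not carry over. Pictures are saved under pics/ and viewed, at most 10 in all, crops included, and the job is handed in when it is done.

```bash
mkdir -p pics; ls
python3 - <<'E'
from cell import bot
import cv2,numpy as np
for c in ("top","side"):
    im=bot.camera(c); cv2.imwrite(f"pics/{c}0.png",im[:,:,::-1])
    k=bot.calibration(c); print(c,np.round(k["mtx"],1).tolist(),np.round(k["extrinsics"],4).tolist())
    for t in ("riser","bank","dish","opener","nail_file","hair_clip"):
        print(t,[(np.round(d["bbox"],0).tolist(),round(d["confidence"],2)) for d in bot.search_frame(c,t)[:2]])
print(bot.read_clock(),bot.read_tool_rot(),bot.read_ft_force())
E
```

```text
pics
top [[360.7, 0.0, 255.9], [0.0, 360.7, 187.1], [0.0, 0.0, 1.0]] [[-0.0267, -0.9994, 0.0211, 0.0778], [-0.9947, 0.0245, -0.0997, 0.5567], [0.0991, -0.0237, -0.9948, 0.7432], [0.0, 0.0, 0.0, 1.0]]
riser [([184.0, 199.0, 40.0, 32.0], 0.72), ([263.0, 142.0, 148.0, 76.0], 0.71)]
bank [([184.0, 200.0, 37.0, 30.0], 0.8)]
dish [([105.0, 188.0, 50.0, 47.0], 0.88)]
opener [([322.0, 233.0, 30.0, 59.0], 0.56)]
nail_file [([268.0, 75.0, 18.0, 62.0], 0.69)]
hair_clip [([157.0, 141.0, 33.0, 10.0], 0.68)]
side [[369.8, 0.0, 261.5], [0.0, 369.8, 190.1], [0.0, 0.0, 1.0]] [[0.9015, -0.4324, -0.015, -0.4775], [-0.2818, -0.5604, -0.7788, 0.2371], [0.3284, 0.7063, -0.6271, 0.6122], [0.0, 0.0, 0.0, 1.0]]
riser [([242.0, 191.0, 149.0, 157.0], 0.73)]
bank [([205.0, 152.0, 36.0, 46.0], 0.65)]
dish [([188.0, 138.0, 35.0, 24.0], 0.6)]
opener [([207.0, 152.0, 33.0, 46.0], 0.66), ([179.0, 287.0, 77.0, 20.0], 0.56)]
nail_file [([318.0, 191.0, 63.0, 17.0], 0.84)]
hair_clip [([262.0, 148.0, 14.0, 18.0], 0.47)]
0.7 [1.06009483e-05 1.95155064e-01 9.80772399e-01 4.05230455e-05] [-0.19300256  1.14048318 -0.24223284]
```

Run:
```python
import cv2
a=cv2.imread("pics/top0.png");b=cv2.imread("pics/side0.png")
cv2.imwrite("pics/t1.png",cv2.resize(a[50:310,80:430],None,fx=2.2,fy=2.2,interpolation=2))
cv2.imwrite("pics/s1.png",cv2.resize(b[110:360,150:410],None,fx=2.3,fy=2.3,interpolation=2))
```

```text
(no output)
```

View pics/t1.png

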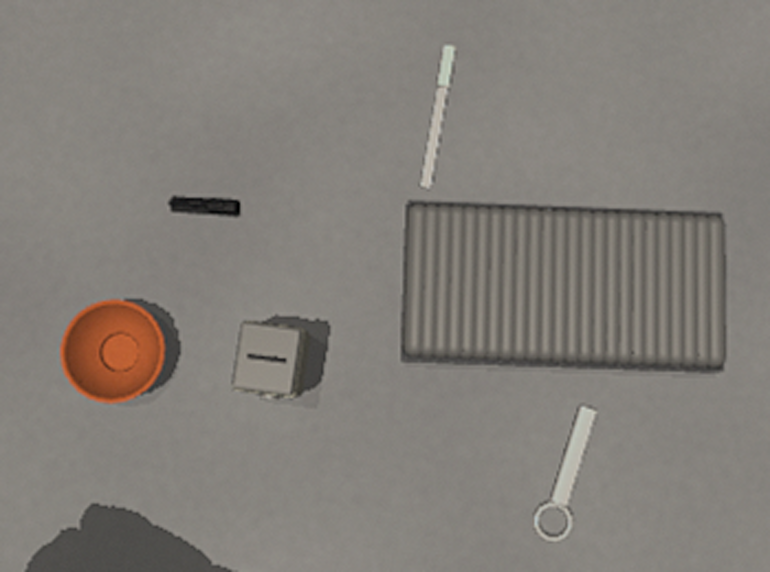

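View pics/s1.png

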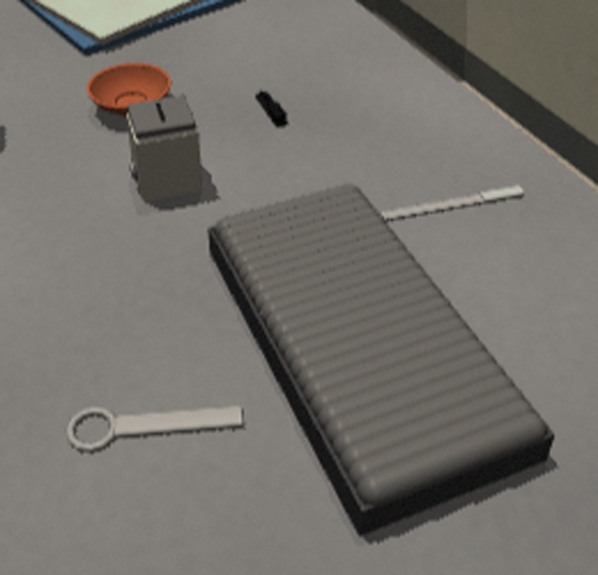

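The top view shows the dish at the left and the bank to its right, with lid corners near crop (243,321), (305,328), (298,395) and (233,389). The ribbed riser has corners near (408,201), (722,213), (725,371) and (402,361), and the bystanders are well clear. The side view confirms the bank is upright and beside the riser's +y end.

```bash
cat > h.py <<'E'
from cell import bot
import numpy as np
from scipy.spatial.transform import Rotation as R
def ray(cam,px,z):
    k=bot.calibration(cam);E=np.array(k["extrinsics"]);r=E[:3,:3];c=-r.T@E[:3,3]
    d=r.T@np.linalg.solve(np.array(k["mtx"]),[px[0],px[1],1.]);return (c+d*(z-c[2])/d[2])[:2]
def down(yaw):  # tool z down, tool y along world direction yaw+90deg (mod half turn)
    m=R.from_euler('z',yaw)*R.from_euler('x',np.pi); q=m.as_quat(); return np.r_[q[3],q[:3]]
E
python3 - <<'E'
from h import *
c=lambda p:((p[0]+.5)/2.2+80-.5,(p[1]+.5)/2.2+50-.5)
for n,P,z in (("riser",[(408,201),(722,213),(725,371),(402,361)],.038),("bank",[(243,321),(305,328),(298,395),(233,389)],.088)):
    w=np.array([ray("top",c(p),z) for p in P]); print(n,w.round(4).tolist(),"mid",w.mean(0).round(4))
    d=w[0]+w[3]-w[1]-w[2]; e=w[0]+w[1]-w[2]-w[3]
    print("size",np.linalg.norm(d)/2,np.linalg.norm(e)/2,"yaw",np.arctan2(-d[0],d[1]),np.arctan2(e[1],e[0]))
import numpy as np
s=[ray("top",c(p),.088) for p in ((247,356),(286,358))];d=s[0]-s[1];print("slot",np.mean(s,0),np.arctan2(-d[0],d[1]))
# predicted reprojection in side camera for the check
k=bot.calibration("side");E=np.array(k["extrinsics"])
print(bot.solve_ik([.47,-.02,.1],down(0)),bot.solve_ik([.47,-.02,.1],down(np.pi)))
E
```

```text
riser [[0.6556, 0.0413], [0.637, -0.2651], [0.4834, -0.2574], [0.5011, 0.0515]] mid [ 0.5693 -0.1074]
size 0.3081709179748219 0.1543028087460562 yaw -0.05888184092577222 -0.05824776029749249
bank [[0.5389, 0.1937], [0.5313, 0.1389], [0.4724, 0.146], [0.4792, 0.2029]] mid [0.5054 0.1704]
size 0.05635424263612462 0.05993357754705557 yaw -0.12815564161026008 -0.13728539589704258
slot [0.50649121 0.17323192] -0.07733654720045255
[-0.1996271   0.32216261 -0.57870372  0.66993     0.          2.94196555] [-0.1996271   0.32216261 -0.57870372  0.66993     0.         -0.1996271 ]
```

```bash
cat >> h.py <<'E'
RC=np.array([.5693,-.1074]);RY=-.0585
def rp(v,u=0):
    c,s=np.cos(RY),np.sin(RY);return RC+np.array([c*u-s*v,s*u+c*v])
def probe(v,top=.053,bot_z=.0415,f=4):
    p=rp(v); bot.move_linear([*p,top],speed=.15)
    f0=bot.read_ft_force()[2]
    hit=bot.move_linear([*p,bot_z],speed=.018,until_force=f)
    z=bot.read_position()[2];f1=bot.read_ft_force()[2]
    bot.move_linear([*p,top],speed=.06)
    print("v %.2f hit %s z %.4f dF %.2f t %.1f"%(v*1e3,hit,z,f1-f0,bot.read_clock()),flush=True)
    return hit,z,f1-f0
E
python3 - <<'E'
from h import *
bot.set_gripper(0.)
p=rp(.09375)
bot.move_pose([*p,.12],down(np.pi+RY)); print(bot.read_clock(),bot.read_joint_positions())
for v in (.09375,.03125,-.03125,-.09375): probe(v)
E
```

```text
3.7667 [-1.51056533e-01  4.66423723e-01 -2.82944670e-01  8.21248729e-01
  2.41288760e-04 -9.37590060e-02]
v 93.75 hit False z 0.0418 dF 1.54 t 5.5
v 31.25 hit True z 0.0446 dF 7.88 t 6.9
v -31.25 hit False z 0.0417 dF 2.38 t 8.6
v -93.75 hit False z 0.0416 dF 2.25 t 10.3
```

Run:
```python
from h import *
for v in (-.00625,.00625,.0125,.01875,.025,.04375,.05,.05625,.0625,.06875): probe(v,top=.050)
```

```text
v -6.25 hit False z 0.0418 dF 1.93 t 11.9
v 6.25 hit True z 0.0423 dF 7.13 t 12.9
v 12.50 hit True z 0.0445 dF 8.63 t 13.8
v 18.75 hit True z 0.0445 dF 8.06 t 14.7
v 25.00 hit True z 0.0447 dF 7.40 t 15.6
v 43.75 hit True z 0.0445 dF 6.87 t 16.5
v 50.00 hit True z 0.0447 dF 6.80 t 17.3
v 56.25 hit True z 0.0444 dF 8.07 t 18.2
v 62.50 hit True z 0.0444 dF 6.53 t 19.1
v 68.75 hit True z 0.0431 dF 7.27 t 20.1
```

Run:
```python
from h import *
for v in (.0656,.072,.075,.0094,.003,.0): probe(v,top=.050)
```

```text
v 65.60 hit True z 0.0441 dF 8.25 t 21.0
v 72.00 hit True z 0.0414 dF 2.50 t 22.1
v 75.00 hit False z 0.0417 dF 2.69 t 23.2
v 9.40 hit True z 0.0441 dF 7.14 t 24.5
v 3.00 hit True z 0.0416 dF 4.96 t 25.5
v 0.00 hit True z 0.0416 dF 5.87 t 26.6
```

The ribs go stiff from about 9 to 66 mm, symmetric about v ≈ +37.5 mm. I'll grasp the bank next.

Run:
```python
from h import *
import cv2
BY=-.12; B=[.505,.171]
p=bot.read_position(); bot.move_linear([p[0],p[1],.10],speed=.2)
bot.set_gripper(1.0)
bot.move_pose([*B,.16],down(np.pi+BY))
bot.move_linear([*B,.09],speed=.15)
im=bot.camera("side");cv2.imwrite("pics/g0.png",cv2.resize(im[90:250,140:340],None,fx=3,fy=3)[:,:,::-1])
h=bot.move_linear([*B,.034],speed=.06,until_force=6)
print(h,bot.read_position(),bot.read_clock())
```

```text
False [0.5053358  0.1710635  0.03430782] 30.6167
```

View pics/g0.png

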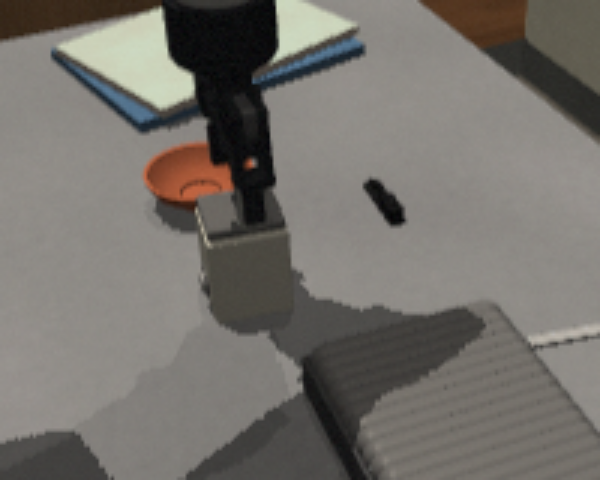

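The gripper sits centred over the bank, with the near finger at about (252,200) in front of its -y face. It went down without contact. Now I'll grip, lift and carry.

Run:
```python
from h import *
import cv2
f0=bot.read_ft_force()
bot.set_gripper(0.0,grasp_force=50)
print("w",bot.read_gripper_width()*85,bot.read_finger_force(),bot.read_ft_force()-f0,bot.read_position())
p=bot.read_position()
bot.move_linear([p[0],p[1],.06],speed=.06); print("lift F",bot.read_ft_force()-f0)
bot.move_linear([p[0],p[1],.13],speed=.12)
t=rp(.0372)
bot.move_linear([*t,.13],speed=.12,rotation=down(np.pi+RY))
bot.move_linear([*t,.095],speed=.08)
print("w",bot.read_gripper_width()*85,bot.read_position(),bot.read_ft_force(),bot.read_clock())
for c in("side","top"):
    im=bot.camera(c);cv2.imwrite(f"pics/p_{c}.png",im[:,:,::-1])
a=cv2.imread("pics/p_side.png")[130:330,180:400];b=cv2.imread("pics/p_top.png")[100:300,180:400]
cv2.imwrite("pics/p.png",cv2.resize(np.hstack([a,b]),None,fx=1.8,fy=1.8,interpolation=2))
```

```text
w 57.5179029343318 53.34213316440582 [-0.39438197  5.36874333  4.98959966] [0.50575194 0.17249888 0.03500673]
lift F [ 1.21882953e-01 -6.92242126e-03 -8.08285646e+00]
w 57.29966674394294 [ 0.57146694 -0.07021251  0.09487931] [ 0.53326494 -0.92449929 -8.06500779] 35.1417
```

View pics/p.png

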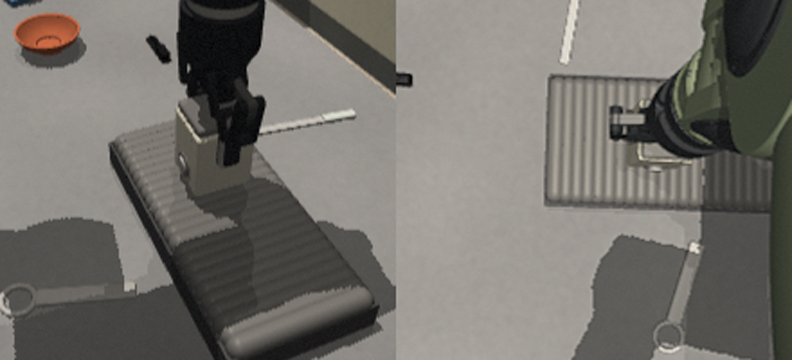

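The bank hangs upright over the ribs, mid-depth, at the chosen spot. The button faces the robot, at about (183,165) in the left half of the picture. Now a gentle set-down.

Run:
```python
from h import *
import cv2
t=rp(.0372)
bot.move_linear([*t,.085],speed=.05)
f0=bot.read_ft_force()
h=bot.move_linear([*t,.0775],speed=.008,until_force=6)
bot.wait(.3)
print(h,bot.read_position(),bot.read_ft_force()-f0,(bot.read_moment()),bot.read_clock())
```

```text
True [ 0.57140779 -0.0702718   0.0790689 ] [ 0.71648128  0.95147311 14.76141159] [-0.17747687 -0.58278779 -0.01230105] 36.575
```

Run:
```python
from h import *
import cv2
t=rp(.0372); p=bot.read_position()
bot.move_linear([p[0],p[1],p[2]+.0004],speed=.005); bot.wait(.2)
print(bot.read_ft_force(),bot.read_position())
w=bot.read_gripper_width()
for o in (w+.03,w+.1,1.0): bot.set_gripper(min(o,1),grasp_force=20)
bot.wait(.3); print("F",bot.read_ft_force(),bot.read_finger_force())
p=bot.read_position()
bot.move_linear([p[0],p[1],.19],speed=.1)
bot.move_pose([.35,.30,.25],down(np.pi)); bot.wait(.5)
for c in("side","top"):
    im=bot.camera(c);cv2.imwrite(f"pics/e_{c}.png",im[:,:,::-1])
a=cv2.imread("pics/e_side.png")[130:330,180:400];b=cv2.imread("pics/e_top.png")[100:300,180:400]
cv2.imwrite("pics/e.png",cv2.resize(np.hstack([a,b]),None,fx=1.8,fy=1.8,interpolation=2))
print(bot.read_clock())
```

```text
[ 1.01157228 -1.17472052  3.59416151] [ 0.5714552  -0.07032502  0.07945035]
F [ 0.39193011 -0.73097732 -0.75597393] 0.0
42.0833
```

View pics/e.png

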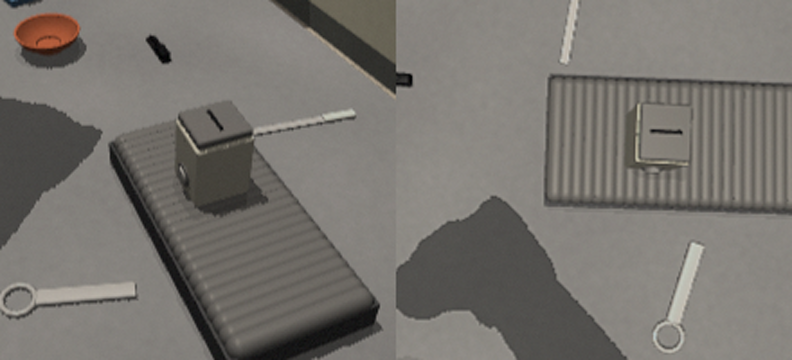

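The bank stands upright and level on the ribs, with its lid centre near (664,133) in the right half, and the bystanders have not moved. I'll check its position against the crossbar, then hand in.

Run:
```python
from h import *
w=ray("top",((664.5)/1.8-220+180,133/1.8+100),.133)
d=w-RC;c,s=np.cos(RY),np.sin(RY);v=-s*d[0]+c*d[1];print(w,"v",v)
if abs(v-.0375)<.006: print(bot.close_job())
```

```text
[ 0.56930378 -0.07057519] v 0.03676203846127704
the job is handed in; nothing more can be done
None
```

The coin bank stands upright and level on the riser top over the crossbar, about 37 mm to the +y side of the top's middle. I let go, none of the other items were touched, and I handed the job in at about 42 s; no verdict came back.

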